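# Pry the battery cover off a backup unit

### The job

Take the yellow pry tool from the blue mat, slip its flat blade into the notch at the front of the backup unit's light grey battery cover, and lever the cover's front edge up with the tool until it snaps loose; do not pull it loose by hand. Put the tool back down on the mat, and lay the cover the right way up and flat in the white parts tray, setting it down rather than dropping it. Leave the other things where they are.

Things in the scene. Friction and masses are not known exactly. Their poses are not given: they have to be found in the camera images.
- backup_unit: black battery backup unit, a box 200 (x) x 160 (y) x 95 high, fixed to the desk. Origin: centre of its underside; its x axis points away from its front face, so the front face is 100 on the -x side. A light grey clip-on cover sits proud on its flat top near the front, over an open bay.
- notch (a point): fixed point on the unit's top, 2 behind its front edge, on the centre line: middle of the notch's mouth, at its floor. Axes as the unit: the blade goes in level along +x. The notch is 30 wide (y), 7 high, 20 deep, between the unit's top and the cover. The unit's front top edge serves as the fulcrum
- cover: light grey rigid clip-on cover, 92 (x) x 50 (y), standing 15 above the unit's top, 70 g, orange T mark on top by the notch. Origin: middle of the plate's underside (level with the unit's top when fitted); x points from the notched front edge to the rear, z up. A plug reaches 13.5 below the origin into the bay: set down on a floor, the origin is 13.5 above it
- cover_front (a point): middle of the cover's front lip at the notch's ceiling: 46 in front of the cover's origin, 7 above it. A sprung catch holds the front only; the cover tips about its rear edge. Raise the ceiling 6 to 7 at the notch's inner end (up to 20 N) and it jumps loose and stays propped, front edge about 13 up, ready to be gripped by its long sides (50 apart) and lifted straight up
- pry_tool: yellow-handled pry tool, 90 g. Origin: underside of the middle of the handle; x points to the blade. Handle: bar 100 long (x -50 to 50), 18 wide (y), 22 high (z). Steel blade straight, 3 thick, 16 wide, flush with the handle's underside, ends at x = 130. Centre of mass about 26 ahead of the origin. Starts flat on the mat, blade roughly away from the robot
- pry_tip (a point): middle of the blade's end, at its underside: 130 ahead of the tool's origin
- mat: blue mat, 240 (x) x 170 (y) x 2 thick, fixed on the desk. Origin: centre of its underside.
- tray: white parts tray, 170 x 170 x 28 high outside, walls and floor 4 thick, fixed on the desk, empty. Origin: centre of its underside.
- screwdriver: red screwdriver lying on the mat beside the pry tool, 170 long, 26 thick; a bystander
- phone: black mobile phone lying flat, 145 x 70 x 9; a bystander
- mug: blue mug, 95 high, 80 across; a bystander
- tape_roll: brown roll of tape lying flat, 90 across, 48 high; a bystander
- stapler: red and black stapler, 130 long, 41 high; a bystander
- marker: green marker pen, 125 long, 14 thick; a bystander
Things that resemble listed ones, but are neither listed nor needed, are in the scene too. What is shaped like the cover but brown or purple is not meant.

How it is judged (in metres and radians):
On the way, in this order (a step that is already met when the one before it is completed fails the run):
1. the pry tool bears on the cover and has raised its front edge by 3 mm, with no finger on the cover (contact force between pry_tool and cover above 1 N and z of cover_front in the frame of backup_unit above 0.105 m and contact force between the fingers and cover below 0.2 N).
2. the cover has snapped loose: its front edge is 9 mm up, with no finger on the cover (z of cover_front in the frame of backup_unit above 0.111 m and contact force between the fingers and cover below 0.2 N), for 0.1 s.
At the end, for the whole second after the job is handed in: The cover rests flat and right way up in the tray (within 60 mm of its centre along both tray axes, origin under 25 mm above its underside, tilt under 0.2 rad), the pry tool lies on the mat (handle's middle over the mat, under 20 mm up), both at rest (x of cover in the frame of tray between -0.06 and 0.06 m and y of cover in the frame of tray between -0.06 and 0.06 m and z of cover in the frame of tray below 0.025 m and angle between cover's own z axis and vertical below 0.2 rad and linear speed of each of cover, pry_tool below 0.02 m/s and x of pry_tool in the frame of mat between -0.12 and 0.12 m and y of pry_tool in the frame of mat between -0.085 and 0.085 m and z of pry_tool in the frame of mat below 0.02 m); the robot touches nothing.
It fails at once if the cover is dropped into the tray (faster than 0.8 m/s with no finger on it, within 0.15 m of the tray's centre) (linear speed of cover above 0.8 m/s and contact force between the fingers and cover below 0.2 N and horizontal distance between cover and tray below 0.15 m).
It fails at once if a bystander (screwdriver, phone, mug, tape roll, stapler or marker) is moved by more than 40 mm (distance of any of screwdriver, phone, mug, tape_roll, stapler, marker from where it was at the start of the episode above 0.04 m).
It also fails if it takes over 67 s, if anything falls off the work surface, if the arm or the gripper's body presses on something with over 40 N, if the wrist force passes 120 N, or if a joint passes its speed limit or range.

### The arm

A 6-joint arm with a two-finger parallel gripper is mounted at the origin on the work surface. World frame = base frame: x ahead of the robot, y to its left, z up, the work surface at z = 0. Lengths are in mm, angles in rad, forces in N, time in s.
With the tool pointing down it reaches from about 325 to 750 mm from the base axis. Payload 7.6 kg.
Tool frame: the origin (TCP) lies at the very end of the fingers, on their centre line; the grasp point (between the pads) lies 19 mm behind it (manip.grip_depth is the distance from the TCP to the grasp point, in mm); z points along the fingers, y is the line along which they close (so a half turn about z gives the same grasp; the last joint's range is limited). The gripper opens to 85 mm and grips with 20 to 120 N. Pads are 22 mm wide; open, the fingers measure 114 mm over their backs; the gripper's body (76 mm by 85 mm) begins 54 mm behind the grasp point. The pads swing forward as they close: fully open they stand 13 mm farther back than shut.
Start: joints at [1.038, 0.052, 1.401, -0, 1.689, -0.07], TCP at [234.377, 469.801, 231.323] pointing down, gripper open.
Joint ranges: [-2.9, 2.9], [-0.91, 2.17], [0.12, 2.37], [-1.06, 4.2], [0.26, 2.73], [-2.93, 2.93]. Speed limits (rad/s): [2.57, 2.57, 3.01, 3.14, 3.14, 3.14].

### API

Orientations are given as [roll, pitch, yaw] about the fixed x, y, z axes, in that order (R = Rz(yaw) Ry(pitch) Rx(roll)).
In Python, from bench import manip, cams gives the robot as it stands. The module is installed in compiled form; this text tells all that it offers.
- The arm moves only by the tool apply_moves, never from a script. Its argument "series" is a list that holds one entry, the list of rows, each a list of 6 numbers: the shift along the tool's x, y, z in units of 20 mm (1.0 is 20 mm), then the turn, a rotation vector about the tool's x, y, z in units of 5 degrees (1.0 is 5 degrees). A call has 1 to 5 rows; each row shifts and turns the commanded pose from where the row before left it, along the tool's axes as they then stand; what a row does not reach is not made up. A row lasts 1/8 s, in which the tool goes at most 62.5 mm and 10.7 degrees, less where a joint would pass 70% of its speed; a pose out of reach is approached as far as the arm can. A call with a number of a shift or a turn outside -1 to 1 is refused whole. A call with a gripper value outside its range is refused whole. "claw" is the closure, from -1 (fully open) to 1 (shut), set as the call begins (left out, the last holds). The fingers move at their own pace and stop on an object; "force" is the grip in N (left out, the last holds). Time passes only in rows, so rows that do not move let the fingers close. It gives the time, the measured TCP pose, the force, the opening and the grip force at its end, in the units of the state.
- manip.get_state(): the state, without advancing time (a new reading comes with each control period).
- cams.read_camera(name): name is "side" or "top"; returns a dict with "img" (480x640x3 uint8, red, green, blue), "depth" (480x640 float32, mm along the optical axis (not along the pixel's ray), 0 where there is no reading), "fov_y" (degrees; the focal length in pixels is half the picture's height over the tangent of half this angle, whatever the lens; pixels are square), "cx", "cy" (the principal point, pixels), "xyz" and "orientation" of the camera in the world. Camera axes: x right, y up, looking along -z (the intrinsics and any distortion apply to the point x, -y, -z); pixel columns grow to the right and rows downward; lengths in mm; the calibration is good to about 2 mm. A picture is of the moment at which its call begins.
- manip.sign_off(): hands the job in; it is judged then, once.
The state is a dict: "clock": time; "joints": joint angles; "joint_velocities": joint speeds; "tau": joint torques, N m; "tcp_pos": TCP position; "tcp_rot": TCP orientation; "force": force on the tool from outside, world axes, zero at the start; "wrist_torque": the same for the moment, N m; "opening": finger opening in mm; "grasp_force": force on a finger pad.
Only numpy, scipy, OpenCV 4.12 (cv2) and the standard library are available. Lean on these libraries where they do the work, as an engineer would, in place of code of your own. Each camera call takes 0.05 s, during which the arm holds its last target. There are 200 camera calls.

## Working session

There is one attempt and no reset: what is moved stays moved. The work goes in short steps, Python scripts to look and compute and a tool call to move; the robot and the scene stay as the last step left them, time stands still between calls to the robot, and variables do not carry over. Pictures are saved under pics/ and viewed, at most 10 in all, crops included, and the job is handed in when it is done.

Besides the shell and the picture viewer there is one more tool, called by a JSON object that holds its "method" and its "body", one argument or row to a line. apply_moves: Moves the arm, as the interface text tells. Shifts and turns lie within -1 to 1; 1 stands for 20 mm of shift or 5 degrees of turn. Its arguments: {"type":"object","properties":{"series":{"type":"array","items":{"type":"array","items":{"type":"array","items":{"type":"number","minimum":-1,"maximum":1}}}},"claw":{"type":"number"},"force":{"type":"number"}},"required":["series"]}

```bash
mkdir -p pics; cat > h.py <<'E'
import numpy as np, cv2
from bench import manip, cams
from scipy.spatial.transform import Rotation as R
def rot(o): 
    o=np.asarray(o,float)
    return o if o.shape==(3,3) else R.from_euler('xyz',o).as_matrix()
def cam(n):
    c=cams.read_camera(n); h=c['img'].shape[0]
    c['f']=h/2/np.tan(np.radians(c['fov_y'])/2); c['R']=rot(c['orientation']); return c
def ray(c,u,v):
    d=np.stack([(np.asarray(u,float)-c['cx'])/c['f'],-(np.asarray(v,float)-c['cy'])/c['f'],-np.ones(np.shape(u))],-1)
    return d@c['R'].T
def onz(c,u,v,z):
    d=ray(c,u,v); p=np.array(c['xyz']); return p+d*((z-p[2])/d[...,2])[...,None]
def cloud(c):
    v,u=np.mgrid[0:480,0:640]; return np.array(c['xyz'])+ray(c,u,v)*c['depth'][...,None]
def save(c,n): cv2.imwrite('pics/'+n,c['img'][...,::-1])
E
python3 - <<'E'
from h import *
for n in('top','side'):
    c=cam(n); save(c,n+'0.png'); print({k:v for k,v in c.items() if k not in('img','depth','R')}); np.savez(n+'0.npz',img=c['img'],depth=c['depth'])
s=manip.get_state();print(s)
E
```

```text
{'fov_y': 57.38476621612007, 'cx': 318.4990742564119, 'cy': 243.86539598615093, 'xyz': array([ 322.2101885 ,   16.92679226, 1295.79644028]), 'orientation': array([ 2.13210008e-01,  8.46753420e-04, -1.65291329e+00]), 'f': np.float64(438.5073523760926)}
{'fov_y': 56.6270469094416, 'cx': 314.6602196340075, 'cy': 237.4889307530403, 'xyz': array([398.54718247, 910.83753799, 828.77264128]), 'orientation': array([ 0.89587533, -0.01656916, -2.93370429]), 'f': np.float64(445.47644750656127)}
{'clock': 0.1, 'joints': array([ 1.03766689e+00,  5.27437129e-02,  1.40163647e+00, -1.47130802e-05,
        1.68858334e+00, -7.02823092e-02]), 'joint_velocities': array([-0.00062023, -0.00203292, -0.00111561, -0.00185846, -0.00015814,
       -0.00218787]), 'tau': array([ 1.31785575e-03, -3.82581353e+01, -3.60984278e+01,  3.54507847e-05,
        4.74210668e-03, -3.29279567e-05]), 'tcp_pos': array([234.24886291, 469.54223842, 230.5656797 ]), 'tcp_rot': array([-3.14022415e+00, -8.16908591e-05,  2.67874376e+00]), 'force': array([ 0.12161853,  0.1665786 , -1.46999667]), 'wrist_torque': array([ 0.02559022,  0.01527748, -0.02734185]), 'grasp_force': 0.0, 'opening': 85.5824564142772}
```

View pics/top0.png

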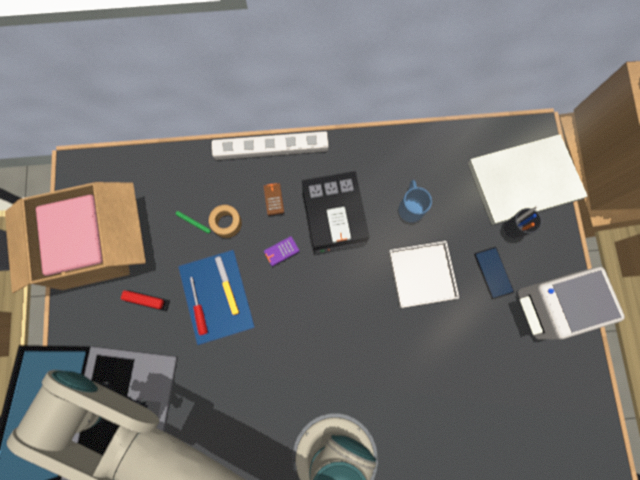

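View pics/side0.png

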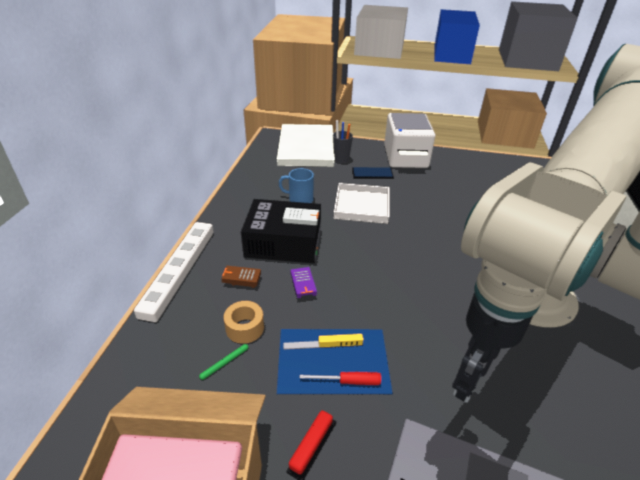

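The top view shows the yellow tool on the mat at (227,285), the screwdriver at (199,305), and the unit at (335,212). Three things are cover-shaped: light grey at (339,224), brown at (274,199) and purple at (282,250). The one on the unit with the light grey colour is meant; its orange T mark at (341,237) is at the front, facing the robot.

```bash
cat > m.py <<'E'
from h import *
c=cam('top'); im=c['img']; hsv=cv2.cvtColor(im,cv2.COLOR_RGB2HSV); P=cloud(c)
def rep(n,m,z,box):
    u0,v0,u1,v1=box; k=np.zeros(m.shape,bool); k[v0:v1,u0:u1]=1
    v,u=np.nonzero(m&k); p=onz(c,u,v,z)[:,:2]
    r=cv2.minAreaRect(p.astype(np.float32)); q=cv2.boxPoints(r)
    print(n,len(u),'ctr',np.round(r[0],1),'size',np.round(r[1],1),'depthz',np.round(np.median(P[v,u,2]),1))
    e=[q[1]-q[0],q[2]-q[1]]; e=max(e,key=np.linalg.norm); print('   long dir deg',np.round(np.degrees(np.arctan2(e[1],e[0])),1),'mean',p.mean(0).round(1)); return u,v
H,S,V=[hsv[...,i].astype(int) for i in range(3)]
rep('handle',(H>18)&(H<35)&(S>120)&(V>120),24,(205,250,245,325))
rep('blade',(S<90)&(V>110),5,(210,255,232,300))
rep('mat',(H>95)&(H<125)&(S>100),2,(170,240,260,350))
rep('cover',(S<60)&(V>150),110,(322,200,355,245))
rep('Tmark',(H<22)&(S>90)&(V>120),110,(325,225,355,248))
rep('unit top',(abs(P[...,2]-95)<8)|(abs(P[...,2]-110)<8),95,(295,165,375,260))
rep('tray',(S<60)&(V>130),20,(380,235,465,312))
a=cv2.resize(im[165:265,295:380],None,fx=5,fy=5,interpolation=2); b=cv2.resize(im[245:345,175:260],None,fx=5,fy=5,interpolation=2)
cv2.imwrite('pics/crop1.png',np.hstack([a,b])[:500,:800,::-1])
E
python3 m.py
```

```text
handle 218 ctr [460.1 263.1] size [99.3 18.1] depthz 24.4
   long dir deg 16.0 mean [459.1 262.9]
blade 203 ctr [528.7 287. ] size [139.   28.3] depthz 5.2
   long dir deg 18.0 mean [542.6 289.1]
mat 3817 ctr [470.2 310.5] size [240.7 170.8] depthz 2.7
   long dir deg 12.4 mean [469.  308.9]
cover 583 ctr [630.8 -62.9] size [94.6 52.1] depthz 111.1
   long dir deg 5.5 mean [632.4 -62.7]
Tmark 19 ctr [589.1 -66.9] size [12.2 25.6] depthz 106.4
   long dir deg -83.2 mean [586.  -66.4]
unit top 3803 ctr [682.8 -58.1] size [202.6 160.3] depthz 96.5
   long dir deg 5.6 mean [681.4 -58. ]
tray 3535 ctr [ 484.6 -304.9] size [176.7 176.2] depthz 5.1
   long dir deg 4.5 mean [ 483.1 -303.7]
```

View pics/crop1.png

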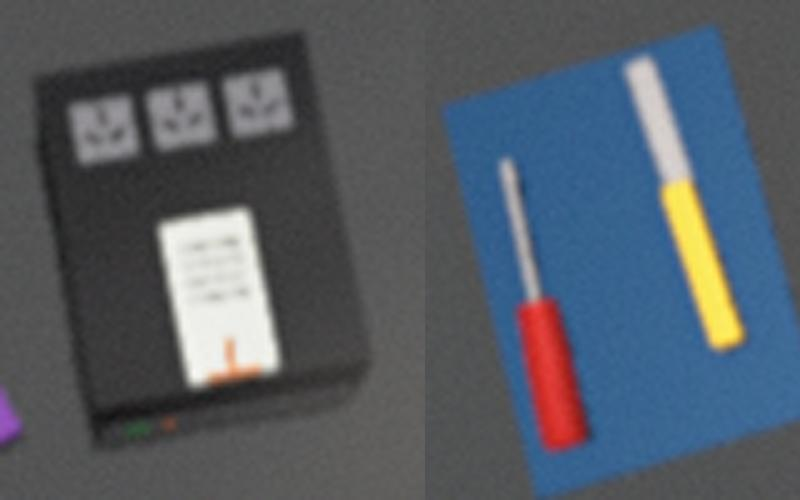

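The crop confirms the light grey cover with its orange T at the front edge, near pixel (342,238). It also shows the yellow tool with its blade pointing away from the robot, tip near (217,258). Next I plan the approach.

```bash
cat > plan.py <<'E'
from h import *
def down(yaw_tool, pitch=0):
    """gripper pointing down, pry tool (blade) heading yaw_tool deg, blade raised by pitch deg; tool x axis = -blade"""
    b=R.from_euler('zy',[yaw_tool,-pitch],degrees=True).as_matrix()  # blade frame intrinsic? use product below
    b=(R.from_euler('z',yaw_tool,degrees=True)*R.from_euler('y',-pitch,degrees=True)).as_matrix()
    return np.column_stack([-b[:,0],b[:,1],-b[:,2]])
def plan(stops, dec=2):
    """stops: list of (pos,R,n rows)"""
    s=manip.get_state(); p=np.array(s['tcp_pos']); r=rot(s['tcp_rot'])
    for pt,rt,n in stops:
        pt=np.array(pt,float); n0=n; rows=[]
        while n:
            d=r.T@((pt-p)/n)/20; w=R.from_matrix(r.T@rt).as_rotvec()/n/np.radians(5)
            a=np.round(np.r_[d,w],dec)+0; rows.append(a.tolist())
            p=p+r@(a[:3]*20); r=r@R.from_rotvec(a[3:]*np.radians(5)).as_matrix(); n-=1
        print('stop',pt.round(1),'max',np.abs(rows).max())
        for i in range(0,n0,5): print(str(rows[i:i+5]).replace(' ',''))
E
python3 - <<'E'
from plan import *
D=down(16.5)
plan([((470,266,150),D,13),((470,266,45),D,6)])
E
```

```text
stop [470. 266. 150.] max 1.16
[[-1.16,-0.3,0.31,0.0,0.0,-0.66],[-1.14,-0.36,0.31,0.0,0.0,-0.66],[-1.12,-0.43,0.31,0.0,0.0,-0.66],[-1.09,-0.49,0.31,0.0,0.0,-0.66],[-1.06,-0.55,0.31,0.0,0.0,-0.66]]
[[-1.03,-0.61,0.31,0.0,0.0,-0.66],[-0.99,-0.67,0.31,0.0,0.0,-0.66],[-0.95,-0.73,0.31,0.0,0.0,-0.66],[-0.91,-0.78,0.31,0.0,0.0,-0.66],[-0.86,-0.83,0.31,0.0,0.0,-0.67]]
[[-0.82,-0.88,0.31,0.0,0.0,-0.66],[-0.76,-0.93,0.31,0.0,0.0,-0.67],[-0.71,-0.97,0.32,-0.01,-0.01,-0.66]]
stop [470. 266.  45.] max 0.88
[[0.0,0.0,0.87,0.0,0.0,0.0],[0.0,0.0,0.88,0.0,0.0,0.0],[0.0,0.0,0.87,0.0,0.0,0.0],[0.0,0.0,0.88,0.0,0.0,0.0],[0.0,0.0,0.87,0.0,0.0,0.0]]
[[0.0,0.0,0.88,0.0,0.0,0.0]]
```

{"method": "apply_moves", "body": {
  "series": [
    [[-1,-0.3,0.3,0,0,-0.65],[-1,-0.35,0.3,0,0,-0.65],[-1,-0.4,0.3,0,0,-0.65],[-1,-0.5,0.3,0,0,-0.65],[-1,-0.55,0.3,0,0,-0.65]]
  ],
  "claw": -0.1
}}

```text
clock: 0.78
tcp_pos: [314.8, 395.5, 200.8]
tcp_rot: [-3.141, -0.0, 2.964]
force: [0.2, 0.5, -0.1]
opening: 46.5
grasp_force: 0.0
```

{"method": "apply_moves", "body": {
  "series": [
    [[-1,-0.6,0.3,0,0,-0.65],[-1,-0.65,0.3,0,0,-0.65],[-1,-0.7,0.3,0,0,-0.65],[-0.9,-0.8,0.3,0,0,-0.65],[-0.85,-0.85,0.3,0,0,-0.65]]
  ]
}}

```text
clock: 1.4
tcp_pos: [405.3, 317.1, 170.8]
tcp_rot: [-3.141, -0.001, -3.035]
force: [-0.1, 0.5, -0.4]
opening: 46.7
grasp_force: 0.0
```

{"method": "apply_moves", "body": {
  "series": [
    [[-0.8,-0.9,0.3,0,0,-0.65],[-0.75,-0.95,0.3,0,0,-0.65],[-0.7,-0.95,0.3,0,0,-0.65],[0,0,0,0,0,0]]
  ]
}}

```text
clock: 1.9
tcp_pos: [458.6, 268.6, 152.4]
tcp_rot: [-3.141, -0.002, -2.869]
force: [-0.3, 1.2, 0.0]
opening: 47.1
grasp_force: 0.0
```

```bash
python3 - <<'E'
from plan import *
D=down(16.5); s=manip.get_state(); print(s['tcp_pos'],s['opening'],s['clock'],np.degrees(s['tcp_rot']))
plan([((470,266,40),D,7)])
E
```

```text
[458.61420045 268.62309252 152.37942858] 47.088281517807005 1.9 [-1.79979190e+02 -9.82983112e-02 -1.64397698e+02]
stop [470. 266.  40.] max 0.81
[[-0.07,-0.04,0.8,0.0,0.0,-0.03],[-0.08,-0.04,0.8,0.0,0.0,-0.02],[-0.07,-0.04,0.8,0.0,0.0,-0.03],[-0.08,-0.04,0.8,0.0,0.0,-0.02],[-0.07,-0.04,0.81,0.0,-0.01,-0.03]]
[[-0.07,-0.04,0.8,0.0,0.0,-0.02],[-0.08,-0.04,0.81,0.0,-0.01,-0.03]]
```

{"method": "apply_moves", "body": {
  "series": [
    [[-0.1,-0.05,0.9,0,0,-0.03],[-0.1,-0.05,0.9,0,0,-0.03],[-0.1,-0.05,0.9,0,0,-0.03],[-0.1,-0.05,0.9,0,0,-0.03],[-0.1,-0.05,0.9,0,0,-0.03]]
  ]
}}

```text
clock: 2.52
tcp_pos: [469.3, 267.6, 61.9]
tcp_rot: [3.142, -0.0, -2.854]
force: [-0.3, 0.0, 0.2]
opening: 46.6
grasp_force: 0.0
```

{"method": "apply_moves", "body": {
  "series": [
    [[0,0,0.9,0,0,0],[0,0,0.9,0,0,0],[0,0,0.9,0,0,0],[0,0,0,0,0,0]]
  ]
}}

```text
clock: 3.02
tcp_pos: [468.2, 267.1, 7.4]
tcp_rot: [-3.141, -0.003, -2.854]
force: [0.3, 0.9, 0.5]
opening: 47.3
grasp_force: 0.0
```

```bash
python3 - <<'E'
from plan import *
c=cam('side'); cv2.imwrite('pics/s1.png',cv2.resize(c['img'][270:430,240:440],None,fx=4,fy=4,interpolation=2)[:600,:,::-1])
E
```

```text
(no output)
```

View pics/s1.png

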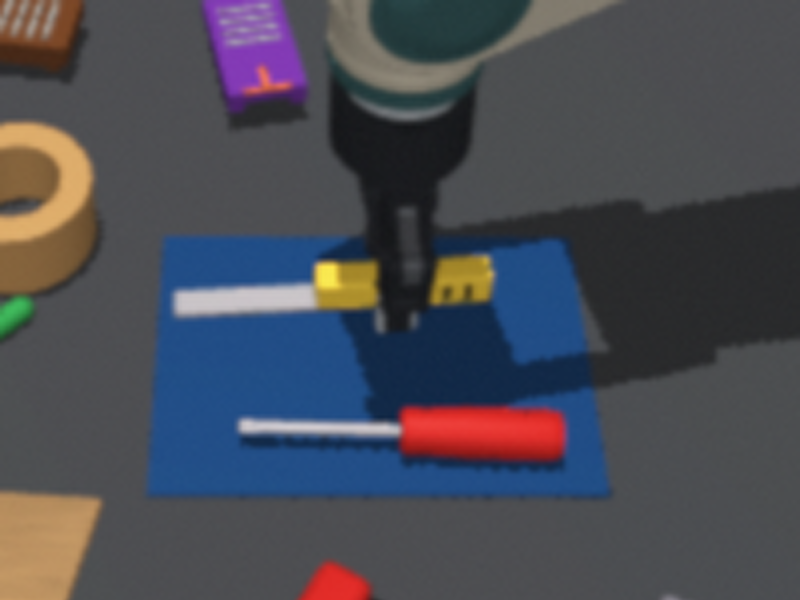

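The fingers straddle the yellow handle near its middle (crop 400,290), clear of the screwdriver. I lower slightly and close.

{"method": "apply_moves", "body": {
  "series": [
    [[0,0,0.15,0,0,0],[0,0,0,0,0,0]]
  ]
}}

```text
clock: 3.32
tcp_pos: [469.6, 267.8, 6.8]
tcp_rot: [3.141, 0.001, -2.854]
force: [0.2, -0.2, 0.5]
opening: 46.8
grasp_force: 0.0
```

{"method": "apply_moves", "body": {
  "series": [
    [[0,0,0,0,0,0],[0,0,0,0,0,0],[0,0,0,0,0,0],[0,0,0,0,0,0]]
  ],
  "claw": 1,
  "force": 90
}}

```text
clock: 3.82
tcp_pos: [469.8, 267.8, 7.1]
tcp_rot: [3.141, 0.001, -2.854]
force: [-1.3, 0.1, 5.4]
opening: 15.5
grasp_force: 89.9
```

{"method": "apply_moves", "body": {
  "series": [
    [[0,0,-0.5,0,0,0],[0,0,-1,0,0,0],[0,0,-1,0,0,0],[0,0,-1,0,0,0],[0,0,-1,0,0,0]]
  ]
}}

```text
clock: 4.45
tcp_pos: [469.0, 267.5, 96.9]
tcp_rot: [3.142, -0.001, -2.854]
force: [0.1, 0.2, -1.2]
opening: 16.0
grasp_force: 89.2
```

{"method": "apply_moves", "body": {
  "series": [
    [[0,0,-1,0,0,0],[0,0,-1,0,0,0],[0,0,0,0,0,0]]
  ]
}}

```text
clock: 4.82
tcp_pos: [469.9, 268.0, 137.9]
tcp_rot: [3.141, 0.003, -2.854]
force: [0.9, 0.1, -1.2]
opening: 15.8
grasp_force: 89.2
```

```bash
python3 - <<'E'
from plan import *
plan([((427,-83,122),down(5.6),20)])
E
```

```text
stop [427. -83. 122.] max 0.86
[[0.35,-0.81,0.04,0.0,0.0,0.11],[0.34,-0.81,0.04,0.0,0.0,0.11],[0.34,-0.82,0.04,0.0,0.0,0.11],[0.33,-0.82,0.04,0.0,0.0,0.11],[0.32,-0.82,0.04,0.0,0.0,0.11]]
[[0.31,-0.83,0.04,0.0,0.0,0.11],[0.31,-0.83,0.04,0.0,0.0,0.11],[0.3,-0.83,0.04,0.0,0.0,0.11],[0.29,-0.84,0.04,0.0,0.0,0.11],[0.28,-0.84,0.04,0.0,0.0,0.11]]
[[0.27,-0.84,0.04,0.0,0.0,0.11],[0.26,-0.84,0.04,0.0,0.0,0.11],[0.26,-0.85,0.04,0.0,0.0,0.11],[0.25,-0.85,0.04,0.0,0.0,0.11],[0.24,-0.85,0.03,0.0,0.01,0.11]]
[[0.23,-0.85,0.04,0.0,0.0,0.11],[0.22,-0.86,0.03,0.0,0.01,0.1],[0.22,-0.86,0.04,0.0,0.0,0.11],[0.21,-0.86,0.03,0.01,0.01,0.1],[0.2,-0.86,0.04,0.0,0.0,0.11]]
```

{"method": "apply_moves", "body": {
  "series": [
    [[0.35,-0.8,0.04,0,0,0.11],[0.35,-0.8,0.04,0,0,0.11],[0.35,-0.8,0.04,0,0,0.11],[0.35,-0.8,0.04,0,0,0.11],[0.35,-0.8,0.04,0,0,0.11]]
  ]
}}

```text
clock: 5.45
tcp_pos: [456.5, 179.9, 132.2]
tcp_rot: [3.142, 0.0, -2.903]
force: [0.7, 0.6, -1.0]
opening: 15.8
grasp_force: 89.1
```

{"method": "apply_moves", "body": {
  "series": [
    [[0.3,-0.85,0.04,0,0,0.11],[0.3,-0.85,0.04,0,0,0.11],[0.3,-0.85,0.04,0,0,0.11],[0.3,-0.85,0.04,0,0,0.11],[0.3,-0.85,0.04,0,0,0.11]]
  ]
}}

```text
clock: 6.08
tcp_pos: [445.9, 90.5, 128.3]
tcp_rot: [3.142, 0.0, -2.951]
force: [0.7, 0.2, -0.9]
opening: 15.6
grasp_force: 89.1
```

{"method": "apply_moves", "body": {
  "series": [
    [[0.25,-0.85,0.04,0,0,0.11],[0.25,-0.85,0.04,0,0,0.11],[0.25,-0.85,0.04,0,0,0.11],[0.25,-0.85,0.04,0,0,0.11],[0.25,-0.85,0.04,0,0,0.11]]
  ]
}}

```text
clock: 6.7
tcp_pos: [435.8, 2.6, 124.3]
tcp_rot: [3.142, 0.0, -2.999]
force: [0.6, -0.6, -1.6]
opening: 15.7
grasp_force: 89.0
```

{"method": "apply_moves", "body": {
  "series": [
    [[0.2,-0.85,0.04,0,0,0.11],[0.2,-0.85,0.04,0,0,0.11],[0.2,-0.85,0.04,0,0,0.11],[0.2,-0.85,0.04,0,0,0.1],[0.2,-0.85,0.04,0,0,0.1]]
  ]
}}

```text
clock: 7.32
tcp_pos: [426.4, -84.2, 120.3]
tcp_rot: [3.142, 0.0, -3.045]
force: [-0.6, -0.1, -0.5]
opening: 16.1
grasp_force: 89.0
```

{"method": "apply_moves", "body": {
  "series": [
    [[0,0,0,0,0,0],[0,0,0,0,0,0]]
  ]
}}

```text
clock: 7.58
tcp_pos: [426.7, -83.0, 120.3]
tcp_rot: [3.141, 0.0, -3.044]
force: [-0.8, 0.1, -1.9]
opening: 16.2
grasp_force: 89.0
```

```bash
python3 - <<'E'
from plan import *
s=manip.get_state(); print(s['tcp_pos'],np.degrees(s['tcp_rot']))
a=[]
for n,(u,v) in(('top',(335,245)),('side',(325,225))):
    c=cam(n); np.savez(n+'1.npz',img=c['img'],depth=c['depth'])
    a.append(cv2.resize(c['img'][v-40:v+60,u-40:u+40],None,fx=5,fy=5,interpolation=2))
cv2.imwrite('pics/pre.png',np.hstack(a)[...,::-1])
E
```

```text
[426.69736737 -83.02236393 120.31460725] [ 1.79983395e+02  1.08310177e-02 -1.74427107e+02]
```

View pics/pre.png

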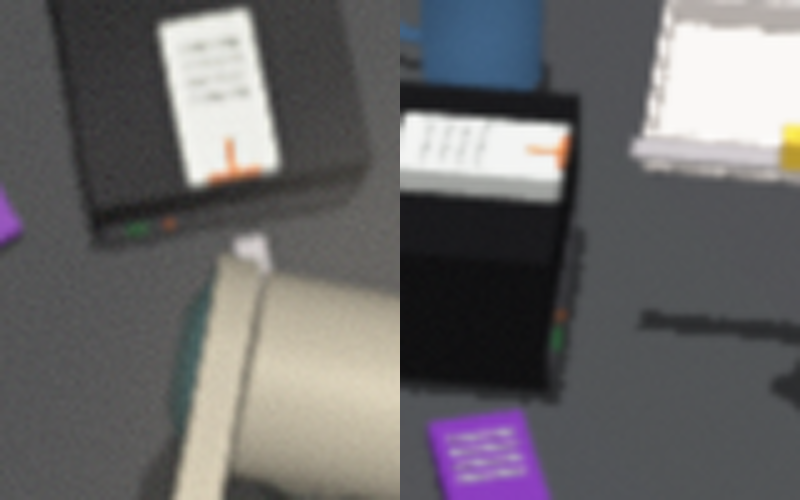

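Left crop (top camera): blade tip at about (345,252), square in front of the cover. Right crop (side camera): tip at about (331.5,215), higher than the unit's top. Now I triangulate.

```bash
python3 - <<'E'
from plan import *
s=manip.get_state(); p=s['tcp_pos']; r=rot(s['tcp_rot'])
C={}
for n in('top','side'):
    c=cam(n); C[n]=c
def tri(a,b):
    A=[];B=[]
    M=np.zeros((3,3));y=np.zeros(3)
    for c,(u,v) in((C['top'],a),(C['side'],b)):
        d=ray(c,u,v); d/=np.linalg.norm(d); Q=np.eye(3)-np.outer(d,d); M+=Q; y+=Q@c['xyz']
    x=np.linalg.solve(M,y); return x
t=tri((345.0,252.2),(331.4,214.8)); print('tip',t.round(1))
cf=tri((295+227/5,205+184/5),(285+171/5,185+137/5)) 
print('cover top front?',cf.round(1))
# blade & surfaces by depth
for n,(u0,u1,v0,v1) in(('top',(343,348,253,257)),('side',(333,345,213,217)),('top',(330,345,215,236))):
    P=cloud(C[n])[v0:v1,u0:u1].reshape(-1,3); print(n,np.median(P,0).round(1),P[:,2].min().round(1),P[:,2].max().round(1))
P=cloud(C['top']); im=C['top']['img']
m=(abs(P[...,2]-96)<6); m[:165]=0; m[262:]=0; m[:,:295]=0; m[:,375:]=0
v,u=np.nonzero(m); print('unit z',np.median(P[m][:,2]))
print('in gripper: tip-tcp', (r.T@(t-p)).round(1))
E
```

```text
tip [547.5 -73.7 114. ]
cover top front? [577.7 -63.1 123.8]
top [540.8 -72.7 119.6] 116.2 420.8
side [528.6 -73.1 118.8] 20.0 121.9
top [626.6 -59.  111.1] 94.0 116.6
unit z 96.03307921723797
in gripper: tip-tcp [-121.    -2.8    6.3]
```

{"method": "apply_moves", "body": {
  "series": [
    [[0,0.03,0.45,0,0,0],[0,0.02,0.46,0,0,0],[0,0,0,0,0,0],[0,0,0,0,0,0]]
  ]
}}

```text
clock: 8.28
tcp_pos: [426.7, -82.1, 102.0]
tcp_rot: [3.141, -0.0, -3.044]
force: [0.2, 1.0, -1.0]
opening: 15.6
grasp_force: 89.1
```

{"method": "apply_moves", "body": {
  "series": [
    [[-0.6,0,0,0,0,0],[-0.6,0,0,0,0,0],[-0.5,0,0,0,0,0],[0,0,0,0,0,0],[0,0,0,0,0,0]]
  ]
}}

```text
clock: 8.9
tcp_pos: [460.4, -78.8, 101.9]
tcp_rot: [3.141, -0.001, -3.044]
force: [-0.7, 0.0, -0.9]
opening: 15.7
grasp_force: 89.1
```

```bash
python3 - <<'E'
from plan import *
s=manip.get_state(); print(s['tcp_pos'],np.degrees(s['tcp_rot']),s['force'])
a=[]
for n,(u,v) in(('top',(335,235)),('side',(325,205))):
    c=cam(n); 
    a.append(cv2.resize(c['img'][v-30:v+30,u-30:u+30],None,fx=6.6,fy=6.6,interpolation=2))
cv2.imwrite('pics/ins.png',np.hstack(a)[...,::-1])
E
```

```text
[460.36669635 -78.76005785 101.87541597] [ 1.79986862e+02 -3.23635537e-02 -1.74408838e+02] [-0.66826056  0.00443242 -0.85197798]
```

View pics/ins.png

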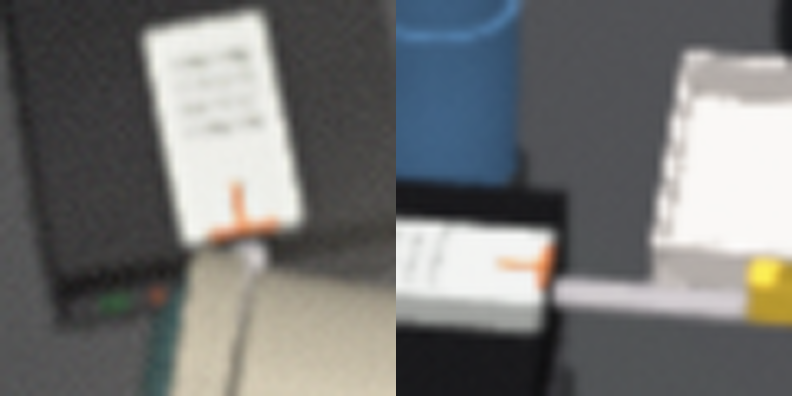

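Left crop: the tip is at the notch mouth, about 2.5 mm right of the centre line. Right crop: the blade is level with the notch, just short of the cover's front. I shift 2 mm left and push in.

{"method": "apply_moves", "body": {
  "series": [
    [[0,0.1,0,0,0,0],[-0.5,0,0,0,0,0],[0,0,0,0,0,0],[0,0,0,0,0,0]]
  ]
}}

```text
clock: 9.5
tcp_pos: [470.3, -75.8, 102.0]
tcp_rot: [3.141, -0.0, -3.044]
force: [-0.4, 0.7, -1.2]
opening: 15.5
grasp_force: 89.1
```

{"method": "apply_moves", "body": {
  "series": [
    [[-0.3,0,0,0,0,0],[-0.3,0,0,0,0,0],[0,0,0,0,0,0],[0,0,0,0,0,0]]
  ]
}}

```text
clock: 10.0
tcp_pos: [482.2, -74.7, 102.0]
tcp_rot: [3.141, -0.0, -3.044]
force: [-0.1, -0.0, -1.5]
opening: 15.7
grasp_force: 89.1
```

{"method": "apply_moves", "body": {
  "series": [
    [[-0.1,0,0,0,0,0],[0,0,0,0,0,0]]
  ]
}}

```text
clock: 10.25
tcp_pos: [484.3, -74.5, 102.1]
tcp_rot: [3.142, 0.0, -3.044]
force: [0.0, 0.8, -0.9]
opening: 15.6
grasp_force: 89.1
```

{"method": "apply_moves", "body": {
  "series": [
    [[-0.1,0,0,0,0,0],[0,0,0,0,0,0]]
  ]
}}

```text
clock: 10.5
tcp_pos: [485.4, -74.4, 101.8]
tcp_rot: [3.141, -0.003, -3.044]
force: [-5.5, -1.5, 0.1]
opening: 15.6
grasp_force: 89.3
```

```bash
cat > pry.py <<'E'
from plan import *
import sys
def pry(F,c_local,pitches,n):
    """rotate about fixed world point F; c_local: vector F->TCP in blade frame at level (x along blade,z up)"""
    st=[]
    for a in pitches:
        Q=down(5.6,a); B=np.column_stack([-Q[:,0],Q[:,1],-Q[:,2]])
        st.append((F+B@c_local,Q,n))
    plan(st)
E
python3 - <<'E'
from pry import *
s=manip.get_state(); p=s['tcp_pos']; r=rot(s['tcp_rot']); B=np.column_stack([-r[:,0],r[:,1],-r[:,2]])
print(p,s['force'])
F=np.array([583.3,-67.9,95.])
c=B.T@(p-F); print(c)
# contact underside of blade at fulcrum: lower until underside at 95 => z local of TCP = 5
c[2]=5.0
pry(F,c,[5,10,15,20,25,30],3)
E
```

```text
[485.39690585 -74.41553496 101.81791355] [-5.4772228  -1.54327876  0.0862805 ]
[-98.09012786   3.02558804   6.56693369]
stop [485.3 -74.5  91.4] max 0.35
[[0.0,0.0,0.17,0.0,-0.34,0.0],[0.01,0.0,0.17,0.0,-0.34,0.0],[0.01,0.0,0.18,0.0,-0.35,-0.01]]
stop [486.  -74.4  82.9] max 0.34
[[0.0,0.0,0.14,0.0,-0.33,0.0],[0.0,0.0,0.14,0.0,-0.33,0.0],[0.01,0.0,0.15,0.0,-0.34,0.0]]
stop [487.4 -74.3  74.4] max 0.34
[[0.0,0.0,0.14,0.0,-0.33,0.0],[0.01,0.0,0.14,0.0,-0.33,0.0],[0.01,0.0,0.14,0.0,-0.34,0.0]]
stop [489.6 -74.1  66.1] max 0.34
[[0.0,0.0,0.14,0.0,-0.33,0.0],[0.01,0.0,0.15,0.0,-0.33,0.0],[0.01,0.0,0.14,0.0,-0.34,0.0]]
stop [492.4 -73.8  58.1] max 0.34
[[0.0,0.0,0.14,0.0,-0.33,0.0],[0.0,0.0,0.15,0.0,-0.33,0.0],[0.01,0.0,0.14,0.0,-0.34,0.0]]
stop [496.  -73.4  50.3] max 0.34
[[0.0,0.0,0.14,0.0,-0.33,0.0],[0.01,0.0,0.14,0.0,-0.33,0.0],[0.01,0.0,0.15,0.0,-0.34,0.0]]
```

{"method": "apply_moves", "body": {
  "series": [
    [[0.05,0,0.08,0,0,0],[0,0,0.2,0,-0.5,0],[0,0,0.2,0,-0.5,0],[0,0,0.2,0,-0.5,0],[0,0,0.22,0,-0.5,0]]
  ]
}}

```text
clock: 11.12
tcp_pos: [486.4, -74.2, 84.0]
tcp_rot: [3.142, 0.176, -3.044]
force: [0.0, 0.6, -2.7]
opening: 16.1
grasp_force: 89.0
```

{"method": "apply_moves", "body": {
  "series": [
    [[0,0,0.22,0,-0.5,0],[0,0,0.22,0,-0.5,0],[0,0,0,0,0,0],[0,0,0,0,0,0]]
  ]
}}

```text
clock: 11.62
tcp_pos: [487.6, -74.1, 75.3]
tcp_rot: [3.141, 0.26, -3.044]
force: [-2.1, 1.0, -2.8]
opening: 15.8
grasp_force: 89.0
```

{"method": "apply_moves", "body": {
  "series": [
    [[0,0,0.22,0,-0.5,0],[0,0,0.22,0,-0.5,0],[0,0,0,0,0,0]]
  ]
}}

```text
clock: 12.0
tcp_pos: [489.9, -73.9, 66.7]
tcp_rot: [3.141, 0.347, -3.044]
force: [-4.0, 0.6, -1.6]
opening: 15.9
grasp_force: 89.1
```

{"method": "apply_moves", "body": {
  "series": [
    [[0,0,0.22,0,-0.5,0],[0,0,0.22,0,-0.5,0],[0,0,0,0,0,0]]
  ]
}}

```text
clock: 12.38
tcp_pos: [493.2, -73.5, 58.6]
tcp_rot: [3.141, 0.434, -3.044]
force: [-3.9, -0.2, -2.1]
opening: 15.3
grasp_force: 89.3
```

```bash
cat > cov.py <<'E'
from plan import *
def tilt():
    c=cam('top'); P=cloud(c); hsv=cv2.cvtColor(c['img'],cv2.COLOR_RGB2HSV)
    m=(P[...,2]>104)&(P[...,2]<140); k=np.zeros_like(m); k[200:245,322:356]=1
    m=m&k&(hsv[...,2]>140)
    q=P[m]; A=np.c_[(q[:,:2]-[630.8,-62.9])@R.from_euler('z',5.6,degrees=True).as_matrix()[:2,:2],np.ones(len(q))]
    k=np.linalg.lstsq(A,q[:,2],rcond=None)[0]; print('cover pts',len(q),'front z',(k[2]-46*k[0]).round(1),'rear z',(k[2]+46*k[0]).round(1),'tilt deg',np.degrees(k[0]).round(1))
if __name__=='__main__':
    tilt(); s=manip.get_state(); print(s['tcp_pos'],s['force'],s['wrist_torque'],s['clock'])
E
python3 cov.py
```

```text
cover pts 588 front z 116.3 rear z 113.5 tilt deg -1.8
[493.31266829 -73.58559646  58.85588927] [-4.39010405 -0.36050096 -1.94970178] [-0.13778744  1.01149659 -0.04497943] 12.425
```

{"method": "apply_moves", "body": {
  "series": [
    [[0,0,0.25,0,-0.5,0],[0,0,0.25,0,-0.5,0],[0,0,0,0,0,0]]
  ]
}}

```text
clock: 12.8
tcp_pos: [498.6, -73.3, 50.8]
tcp_rot: [-3.141, 0.524, -3.044]
force: [-2.8, 0.1, 1.8]
opening: 16.0
grasp_force: 89.6
```

```bash
python3 cov.py
```

```text
cover pts 574 front z 124.2 rear z 111.6 tilt deg -7.9
[498.56518038 -73.29778202  50.8590213 ] [-3.56911178 -0.95356173  1.96573147] [-0.03812839  0.48897253 -0.05262344] 12.85
```

The cover has snapped loose: the tilt is now 7.9° and the front edge is about 12 mm up. I lower the blade again and withdraw.

{"method": "apply_moves", "body": {
  "series": [
    [[0,0,-0.23,0,0.5,0],[0,0,-0.23,0,0.5,0],[0,0,-0.22,0,0.5,0],[0,0,-0.22,0,0.5,0],[0,0,-0.22,0,0.5,0]]
  ]
}}

```text
clock: 13.48
tcp_pos: [489.2, -74.2, 71.3]
tcp_rot: [-3.141, 0.304, -3.044]
force: [-1.1, -0.5, -1.5]
opening: 15.8
grasp_force: 89.1
```

{"method": "apply_moves", "body": {
  "series": [
    [[0,0,-0.22,0,0.5,0],[0,0,-0.22,0,0.5,0],[0.3,0,0,0,0,0],[0.5,0,0,0,0,0],[0.5,0,0,0,0,0]]
  ]
}}

```text
clock: 14.1
tcp_pos: [459.9, -76.8, 72.5]
tcp_rot: [3.141, 0.218, -3.044]
force: [-0.1, -0.5, -1.8]
opening: 16.1
grasp_force: 89.1
```

{"method": "apply_moves", "body": {
  "series": [
    [[0.8,0,-0.5,0,0.5,0],[0.8,0,-0.5,0,0.5,0],[0.5,0,-0.5,0,0.5,0],[0,0,-0.5,0,0.5,0],[0,0,0,0,0,0]]
  ]
}}

```text
clock: 14.72
tcp_pos: [413.9, -81.5, 105.4]
tcp_rot: [-3.141, 0.045, -3.044]
force: [0.3, 0.4, -0.8]
opening: 16.0
grasp_force: 89.1
```

```bash
python3 cov.py; python3 - <<'E'
from plan import *
D=down(16.5); print(np.degrees(manip.get_state()['tcp_rot']))
plan([((450,262,110),D,20),((450,262,9),D,6)])
E
```

```text
cover pts 573 front z 123.9 rear z 112.1 tilt deg -7.3
[413.51468108 -81.39059325 104.67943144] [-0.35124097 -0.75786909 -0.73274825] [ 0.03592309  0.04279556 -0.01033455] 14.775
[ 179.99553948    2.55782581 -174.41970691]
stop [450. 262. 110.] max 0.85
[[-0.17,0.85,-0.01,0.0,0.03,-0.11],[-0.18,0.84,-0.01,0.0,0.03,-0.11],[-0.19,0.84,-0.01,0.0,0.02,-0.11],[-0.2,0.84,-0.01,0.0,0.03,-0.11],[-0.21,0.84,-0.01,0.0,0.02,-0.11]]
[[-0.22,0.84,-0.01,0.0,0.03,-0.11],[-0.22,0.83,-0.01,0.0,0.02,-0.11],[-0.23,0.83,-0.01,0.0,0.03,-0.11],[-0.24,0.83,-0.01,0.0,0.02,-0.11],[-0.25,0.83,-0.01,0.0,0.03,-0.11]]
[[-0.25,0.82,-0.01,0.0,0.02,-0.11],[-0.26,0.82,-0.01,-0.01,0.03,-0.11],[-0.27,0.82,-0.01,0.0,0.02,-0.11],[-0.28,0.82,-0.01,-0.01,0.03,-0.11],[-0.29,0.82,-0.01,0.0,0.02,-0.11]]
[[-0.29,0.81,-0.01,-0.01,0.03,-0.11],[-0.3,0.81,-0.01,0.0,0.02,-0.11],[-0.31,0.81,-0.01,-0.01,0.03,-0.1],[-0.32,0.8,-0.01,0.0,0.02,-0.11],[-0.33,0.8,0.0,-0.01,0.03,-0.1]]
stop [450. 262.   9.] max 0.85
[[0.0,0.0,0.84,0.0,0.0,0.0],[0.0,0.0,0.84,0.0,0.0,0.0],[0.0,0.0,0.84,0.0,0.0,0.0],[0.0,0.0,0.84,0.0,0.0,0.0],[0.0,0.0,0.84,0.0,0.0,0.0]]
[[0.0,0.0,0.85,0.0,0.0,0.0]]
```

{"method": "apply_moves", "body": {
  "series": [
    [[-0.2,0.85,0,0,0.03,-0.11],[-0.2,0.85,0,0,0.03,-0.11],[-0.2,0.85,0,0,0.03,-0.11],[-0.2,0.85,0,0,0.03,-0.11],[-0.2,0.85,0,0,0.03,-0.11]]
  ]
}}

```text
clock: 15.4
tcp_pos: [423.1, 5.9, 104.7]
tcp_rot: [-3.14, 0.03, -2.996]
force: [-0.6, -0.0, -0.8]
opening: 16.0
grasp_force: 89.1
```

{"method": "apply_moves", "body": {
  "series": [
    [[-0.25,0.85,0,0,0.03,-0.11],[-0.25,0.85,0,0,0.03,-0.11],[-0.25,0.85,0,0,0.03,-0.11],[-0.25,0.85,0,0,0.03,-0.11],[-0.25,0.85,0,0,0.03,-0.11]]
  ]
}}

```text
clock: 16.02
tcp_pos: [433.8, 93.7, 105.2]
tcp_rot: [-3.139, 0.017, -2.948]
force: [0.3, 0.2, -0.3]
opening: 15.8
grasp_force: 89.1
```

{"method": "apply_moves", "body": {
  "series": [
    [[-0.27,0.8,0,0,0.03,-0.11],[-0.27,0.8,0,0,0.03,-0.11],[-0.27,0.8,0,0,0.03,-0.11],[-0.27,0.8,0,0,0.03,-0.11],[-0.27,0.8,0,0,0.03,-0.11]]
  ]
}}

```text
clock: 16.65
tcp_pos: [444.1, 178.3, 106.1]
tcp_rot: [-3.138, 0.004, -2.899]
force: [0.7, -0.3, -0.9]
opening: 15.7
grasp_force: 89.1
```

{"method": "apply_moves", "body": {
  "series": [
    [[-0.3,0.8,0,0,0.03,-0.11],[-0.3,0.8,0,0,0.03,-0.11],[-0.3,0.8,0,0,0.03,-0.11],[-0.3,0.8,0,0,0.03,-0.11],[-0.3,0.8,0,0,0.03,-0.11]]
  ]
}}

```text
clock: 17.27
tcp_pos: [452.4, 263.3, 105.8]
tcp_rot: [-3.138, -0.009, -2.852]
force: [0.2, -0.1, -0.2]
opening: 15.7
grasp_force: 89.1
```

{"method": "apply_moves", "body": {
  "series": [
    [[0,0,0.8,0,0,0],[0,0,0.8,0,0,0],[0,0,0.8,0,0,0],[0,0,0.8,0,0,0],[0,0,0,0,0,0]]
  ]
}}

```text
clock: 17.9
tcp_pos: [450.8, 261.1, 39.9]
tcp_rot: [-3.138, -0.013, -2.853]
force: [-0.1, -0.4, -1.6]
opening: 15.7
grasp_force: 89.1
```

```bash
python3 - <<'E'
from plan import *
s=manip.get_state(); print(s['tcp_pos'],np.degrees(s['tcp_rot']))
c=cam('side'); P=cloud(c); hsv=cv2.cvtColor(c['img'],cv2.COLOR_RGB2HSV)
m=(hsv[...,0]>18)&(hsv[...,0]<35)&(hsv[...,1]>120)&(hsv[...,2]>150); m[:,:260]=0;m[:,440:]=0;m[:270]=0;m[420:]=0
q=P[m]; print(len(q)); l=(q[:,:2]-s['tcp_pos'][:2])@[np.cos(.288),np.sin(.288)]
print('handle along',np.percentile(l,[2,98]).round(), 'top z front/back',np.percentile(q[l>20,2],90).round(1),np.percentile(q[l<-30,2],90).round(1))
cv2.imwrite('pics/put.png',cv2.resize(c['img'][270:400,250:430],None,fx=4,fy=4,interpolation=2)[...,::-1])
E
```

```text
[450.83476164 261.11365641  39.92407359] [-179.78114705   -0.72000431 -163.44377193]
267
handle along [-57.  40.] top z front/back 58.1 59.3
```

View pics/put.png

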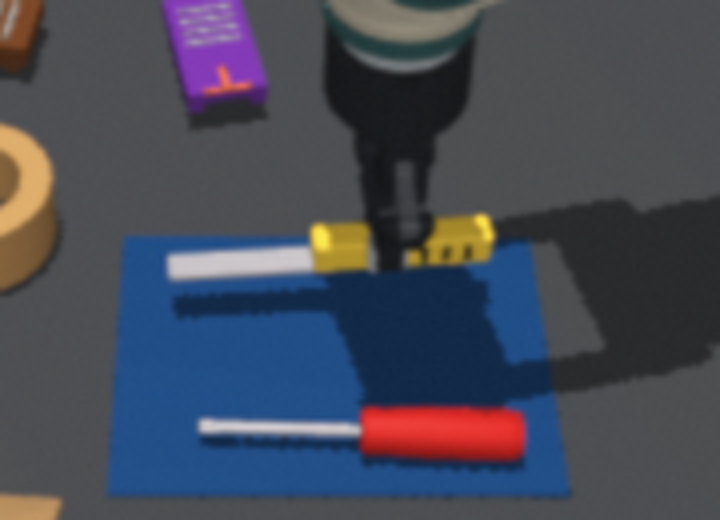

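The tool hangs level over the mat, with its handle at crop (400,240), well clear of the screwdriver. I set it down.

{"method": "apply_moves", "body": {
  "series": [
    [[0,0,0.5,0,0.1,0],[0,0,0.5,0,0.05,0],[0,0,0.5,0,0,0],[0,0,0.1,0,0,0],[0,0,0,0,0,0]]
  ]
}}

```text
clock: 18.58
tcp_pos: [451.4, 261.6, 9.9]
tcp_rot: [-3.138, -0.022, -2.852]
force: [-0.6, 1.0, -0.6]
opening: 16.0
grasp_force: 89.1
```

{"method": "apply_moves", "body": {
  "series": [
    [[0,0,0,0,0,0],[0,0,0,0,0,0],[0,0,0,0,0,0],[0,0,-0.3,0,0,0],[0,0,-0.7,0,0,0]]
  ],
  "claw": -0.1
}}

```text
clock: 19.2
tcp_pos: [451.4, 261.6, 30.1]
tcp_rot: [-3.138, -0.023, -2.852]
force: [-0.3, 0.2, -0.2]
opening: 47.2
grasp_force: 0.0
```

{"method": "apply_moves", "body": {
  "series": [
    [[0,0,-1,0,0,0],[0,0,-1,0,0,0],[0,0,-1,0,0,0],[0,0,-1,0,0,0],[0,0,-1,0,0,0]]
  ]
}}

```text
clock: 19.82
tcp_pos: [454.0, 262.8, 131.8]
tcp_rot: [-3.139, -0.021, -2.852]
force: [-0.1, 0.6, 0.1]
opening: 47.0
grasp_force: 0.0
```

{"method": "apply_moves", "body": {
  "series": [
    [[0,0,-1,0,0,0],[0,0,-1,0,0,0],[0,0,-1,0,0,0],[0,0,-1,0,0,0],[0,0,-1,0,0,0]]
  ],
  "claw": -1
}}

```text
clock: 20.45
tcp_pos: [455.8, 263.6, 231.7]
tcp_rot: [-3.139, -0.021, -2.852]
force: [0.1, -0.2, -0.0]
opening: 85.6
grasp_force: 0.0
```

```bash
python3 cov.py; sed -i "s/^rep('blade.*//;s/^rep('unit.*//" m.py; python3 m.py|head -12; python3 - <<'E'
from plan import *
s=manip.get_state(); print(s['tcp_pos'],np.degrees(s['tcp_rot']))
plan([((626,-63.4,205),down(5.6),20)])
E
```

```text
cover pts 572 front z 124.6 rear z 112.1 tilt deg -7.8
[456.58516285 264.04036709 234.857937  ] [-0.4520709  -0.72377751  2.15560531] [ 0.02442749 -0.06619018 -0.04943389] 20.5
handle 49 ctr [469.4 262.2] size [46.1 11.5] depthz 25.7
   long dir deg 23.8 mean [472.8 263.1]
mat 1316 ctr [470.5 310.5] size [239.5 170.4] depthz 3.0
   long dir deg 12.3 mean [479.6 281.8]
cover 554 ctr [636.1 -63.2] size [91.  52.2] depthz 117.5
   long dir deg 6.9 mean [637.6 -63.1]
Tmark 23 ctr [595.6 -69.3] size [19.3 21.7] depthz 122.5
   long dir deg -27.8 mean [595.6 -67.5]
tray 3566 ctr [ 484.3 -304.9] size [177.3 176.2] depthz 5.1
   long dir deg 4.5 mean [ 483.1 -304. ]
[456.63693088 264.06865363 233.41464618] [-179.86870711   -0.94247201 -163.4224052 ]
stop [626.  -63.4 205. ] max 0.91
[[-0.17,-0.91,0.07,0.0,-0.01,0.11],[-0.18,-0.9,0.07,0.0,-0.01,0.11],[-0.19,-0.9,0.07,0.0,-0.01,0.11],[-0.2,-0.9,0.07,0.0,-0.01,0.11],[-0.21,-0.9,0.07,0.0,-0.01,0.11]]
[[-0.22,-0.9,0.07,0.0,-0.01,0.11],[-0.22,-0.89,0.07,0.0,-0.01,0.11],[-0.23,-0.89,0.07,0.0,-0.01,0.11],[-0.24,-0.89,0.07,0.0,-0.01,0.11],[-0.25,-0.89,0.07,0.0,-0.01,0.11]]
[[-0.26,-0.88,0.07,0.0,-0.01,0.11],[-0.27,-0.88,0.07,0.0,-0.01,0.11],[-0.28,-0.88,0.07,-0.01,-0.01,0.11],[-0.28,-0.88,0.07,0.0,-0.01,0.11],[-0.29,-0.87,0.08,-0.01,-0.01,0.11]]
[[-0.3,-0.87,0.07,0.0,-0.01,0.11],[-0.31,-0.87,0.08,-0.01,-0.01,0.11],[-0.32,-0.87,0.07,0.0,0.0,0.11],[-0.33,-0.86,0.08,-0.01,-0.01,0.11],[-0.33,-0.86,0.07,0.0,0.0,0.11]]
```

The tool is released on the mat, and the cover is still propped at 7.8°. I'll approach it with the gripper tilted to match.

```bash
python3 - <<'E'
from plan import *
D=down(5.6,-7.5); n=-D[:,2]; C=np.array([631.2,-62.8,101])
print(n)
plan([(C+n*94,D,20),(C-n*6,D,5)])
E
```

```text
[0.12990324 0.01273712 0.99144486]
stop [643.4 -61.6 194.2] max 0.91
[[-0.22,-0.91,0.1,-0.01,0.07,0.11],[-0.23,-0.91,0.09,-0.01,0.07,0.11],[-0.24,-0.91,0.09,-0.01,0.06,0.11],[-0.24,-0.91,0.09,-0.01,0.07,0.11],[-0.25,-0.9,0.09,-0.01,0.06,0.11]]
[[-0.26,-0.9,0.09,-0.01,0.07,0.11],[-0.27,-0.9,0.08,-0.01,0.06,0.11],[-0.28,-0.9,0.08,-0.01,0.07,0.11],[-0.29,-0.89,0.08,-0.01,0.06,0.11],[-0.3,-0.89,0.08,-0.01,0.07,0.11]]
[[-0.31,-0.89,0.07,-0.01,0.06,0.11],[-0.32,-0.89,0.07,-0.01,0.07,0.11],[-0.33,-0.88,0.07,-0.01,0.06,0.11],[-0.33,-0.88,0.07,-0.01,0.07,0.11],[-0.34,-0.88,0.06,-0.01,0.06,0.11]]
[[-0.35,-0.87,0.06,-0.01,0.07,0.11],[-0.36,-0.87,0.06,-0.01,0.06,0.11],[-0.37,-0.87,0.05,-0.01,0.07,0.11],[-0.38,-0.86,0.05,0.0,0.06,0.1],[-0.39,-0.87,0.05,-0.01,0.07,0.11]]
stop [630.4 -62.9  95.1] max 1.0
[[0.0,0.0,1.0,0.0,0.0,0.0],[0.0,0.0,1.0,0.0,0.0,0.0],[0.0,0.0,1.0,0.0,0.0,0.0],[0.0,0.0,1.0,0.0,0.0,0.0],[0.0,0.0,1.0,0.0,0.0,0.0]]
```

{"method": "apply_moves", "body": {
  "series": [
    [[-0.23,-0.9,0.09,-0.01,0.07,0.11],[-0.23,-0.9,0.09,-0.01,0.07,0.11],[-0.24,-0.9,0.09,-0.01,0.06,0.11],[-0.24,-0.9,0.09,-0.01,0.06,0.11],[-0.25,-0.9,0.09,-0.01,0.06,0.11]]
  ]
}}

```text
clock: 21.18
tcp_pos: [503.1, 181.8, 219.9]
tcp_rot: [-3.141, -0.051, -2.902]
force: [-0.5, 0.5, 0.1]
opening: 85.4
grasp_force: 0.0
```

{"method": "apply_moves", "body": {
  "series": [
    [[-0.26,-0.9,0.08,-0.01,0.07,0.11],[-0.27,-0.9,0.08,-0.01,0.07,0.11],[-0.28,-0.9,0.08,-0.01,0.06,0.11],[-0.29,-0.9,0.08,-0.01,0.06,0.11],[-0.3,-0.9,0.08,-0.01,0.06,0.11]]
  ]
}}

```text
clock: 21.8
tcp_pos: [549.7, 100.3, 210.3]
tcp_rot: [3.141, -0.078, -2.949]
force: [0.3, -0.1, 0.3]
opening: 84.9
grasp_force: 0.0
```

{"method": "apply_moves", "body": {
  "series": [
    [[-0.31,-0.9,0.07,-0.01,0.07,0.11],[-0.32,-0.9,0.07,-0.01,0.07,0.11],[-0.33,-0.9,0.07,-0.01,0.06,0.11],[-0.34,-0.9,0.07,-0.01,0.06,0.11],[-0.35,-0.9,0.07,-0.01,0.06,0.11]]
  ]
}}

```text
clock: 22.42
tcp_pos: [597.0, 17.2, 200.3]
tcp_rot: [3.141, -0.106, -2.997]
force: [0.1, -0.9, 0.1]
opening: 85.2
grasp_force: 0.0
```

{"method": "apply_moves", "body": {
  "series": [
    [[-0.35,-0.85,0.05,-0.01,0.07,0.11],[-0.35,-0.85,0.05,-0.01,0.07,0.11],[-0.36,-0.85,0.05,-0.01,0.07,0.1],[-0.38,-0.85,0.05,-0.01,0.07,0.1],[0,0,0,0,0,0]]
  ]
}}

```text
clock: 23.05
tcp_pos: [633.5, -46.7, 192.4]
tcp_rot: [-3.141, -0.131, -3.035]
force: [-0.8, 0.8, 0.1]
opening: 85.4
grasp_force: 0.0
```

```bash
python3 - <<'E'
from plan import *
D=down(5.6,-7.5); n=-D[:,2]; C=np.array([631.2,-62.8,101]); s=manip.get_state(); print(s['tcp_pos'],np.degrees(s['tcp_rot']))
plan([(C-n*6,D,6)])
E
```

```text
[633.48170084 -46.67907615 192.38662143] [-179.98996909   -7.52819332 -173.90553389]
stop [630.4 -62.9  95.1] max 0.81
[[-0.07,-0.13,0.81,0.0,0.0,0.02],[-0.07,-0.13,0.81,0.0,0.0,0.02],[-0.07,-0.13,0.81,0.0,0.0,0.01],[-0.06,-0.13,0.81,0.0,0.0,0.02],[-0.07,-0.13,0.81,-0.01,0.0,0.01]]
[[-0.06,-0.14,0.81,0.0,-0.01,0.02]]
```

{"method": "apply_moves", "body": {
  "series": [
    [[-0.2,-0.4,0.6,0,0,0.05],[-0.2,-0.4,0.6,0,0,0.05],[0,0,1,0,0,0],[0,0,1,0,0,0],[0,0,0,0,0,0]]
  ]
}}

```text
clock: 23.68
tcp_pos: [633.1, -61.3, 125.9]
tcp_rot: [-3.141, -0.135, -3.042]
force: [0.6, -0.1, 1.2]
opening: 85.7
grasp_force: 0.0
```

{"method": "apply_moves", "body": {
  "series": [
    [[0,0,0.8,0,0,0],[0,0,0.8,0,0,0],[0,0,0,0,0,0],[0,0,0,0,0,0]]
  ]
}}

```text
clock: 24.18
tcp_pos: [630.5, -61.9, 97.3]
tcp_rot: [-3.14, -0.13, -3.042]
force: [1.4, -0.1, -0.6]
opening: 85.3
grasp_force: 0.0
```

```bash
python3 - <<'E'
from plan import *
s=manip.get_state(); print(s['tcp_pos'],np.degrees(s['tcp_rot']),s['force'])
c=cam('side'); cv2.imwrite('pics/gr.png',cv2.resize(c['img'][160:260,230:350],None,fx=5,fy=5,interpolation=2)[...,::-1])
E
```

```text
[630.50665841 -61.86451397  97.27148619] [-179.91021318   -7.44137489 -174.31045916] [ 1.41987121 -0.07556652 -0.6010259 ]
```

View pics/gr.png

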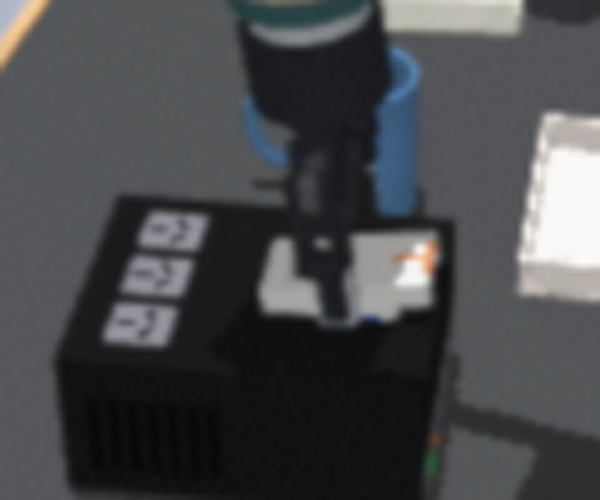

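The fingers straddle the propped cover at its middle (crop 335,290). I close gently.

{"method": "apply_moves", "body": {
  "series": [
    [[0,0,0,0,0,0],[0,0,0,0,0,0],[0,0,0,0,0,0],[0,0,0,0,0,0],[0,0,0,0,0,0]]
  ],
  "claw": 1,
  "force": 50
}}

```text
clock: 24.85
tcp_pos: [630.6, -61.9, 97.6]
tcp_rot: [-3.14, -0.129, -3.042]
force: [0.3, -0.5, 5.0]
opening: 49.0
grasp_force: 51.8
```

{"method": "apply_moves", "body": {
  "series": [
    [[-0.02,0,-0.2,0,0,0],[-0.04,0,-0.4,0,0,0],[-0.1,0,-0.8,0,0,0],[-0.1,0,-0.9,0,0,0],[0,0,0,0,0,0]]
  ]
}}

```text
clock: 25.48
tcp_pos: [642.8, -60.7, 144.6]
tcp_rot: [-3.139, -0.125, -3.042]
force: [0.8, -0.1, -0.5]
opening: 48.7
grasp_force: 52.1
```

```bash
python3 - <<'E'
from plan import *
s=manip.get_state(); print(s['tcp_pos'],np.degrees(s['tcp_rot']),s['force'],s['opening'],s['grasp_force'])
c=cam('side'); cv2.imwrite('pics/lift.png',cv2.resize(c['img'][140:260,230:350],None,fx=4,fy=4,interpolation=2)[...,::-1])
D=down(4.5)
plan([((590,-80,195),D,5),((483,-304,165),D,15)])
E
```

```text
[642.82536824 -60.71499145 144.61940283] [-179.85454869   -7.19009801 -174.31109008] [ 0.76785406 -0.09922741 -0.47258147] 48.711454261970495 52.07302629947662
stop [590. -80. 195.] max 0.6
[[0.6,-0.14,-0.45,-0.01,-0.29,0.05],[0.59,-0.14,-0.46,-0.01,-0.29,0.05],[0.57,-0.15,-0.48,-0.01,-0.3,0.05],[0.56,-0.15,-0.49,0.0,-0.29,0.04],[0.55,-0.15,-0.5,-0.01,-0.3,0.05]]
stop [ 483. -304.  165.] max 0.72
[[0.41,-0.72,0.1,0.0,0.0,0.0],[0.41,-0.72,0.1,0.0,0.0,0.0],[0.41,-0.72,0.1,0.0,0.0,0.0],[0.42,-0.72,0.1,0.0,0.0,0.0],[0.41,-0.71,0.1,0.0,0.0,0.0]]
[[0.42,-0.72,0.1,0.0,0.0,0.0],[0.41,-0.71,0.1,0.0,0.0,0.0],[0.42,-0.72,0.1,0.0,0.0,0.0],[0.41,-0.71,0.1,0.0,0.0,0.0],[0.42,-0.72,0.1,0.0,0.0,0.0]]
[[0.41,-0.71,0.1,0.0,0.0,0.0],[0.42,-0.72,0.1,0.0,0.0,0.0],[0.41,-0.71,0.1,0.0,0.0,0.0],[0.42,-0.72,0.1,0.0,0.0,0.0],[0.41,-0.71,0.1,0.0,0.0,0.0]]
```

View pics/lift.png

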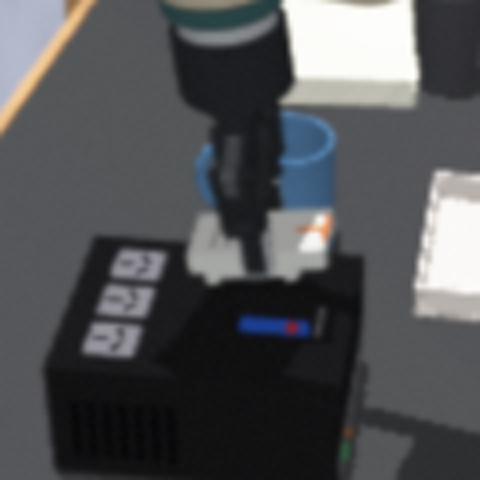

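The cover is held clear of the bay (crop 260,250). I carry it level to the tray.

{"method": "apply_moves", "body": {
  "series": [
    [[0.6,-0.15,-0.45,0,-0.3,0.05],[0.6,-0.15,-0.45,0,-0.3,0.05],[0.55,-0.15,-0.5,0,-0.3,0.05],[0.55,-0.15,-0.5,0,-0.3,0.05],[0.55,-0.15,-0.5,0,-0.25,0.03]]
  ]
}}

```text
clock: 26.15
tcp_pos: [589.1, -80.4, 193.8]
tcp_rot: [-3.139, -0.004, -3.062]
force: [0.1, 0.1, -0.8]
opening: 48.9
grasp_force: 52.1
```

{"method": "apply_moves", "body": {
  "series": [
    [[0.4,-0.7,0.1,0,0,0],[0.4,-0.7,0.1,0,0,0],[0.4,-0.7,0.1,0,0,0],[0.4,-0.7,0.1,0,0,0],[0.4,-0.7,0.1,0,0,0]]
  ]
}}

```text
clock: 26.78
tcp_pos: [555.0, -154.4, 184.2]
tcp_rot: [-3.139, -0.004, -3.062]
force: [0.6, 0.6, -1.6]
opening: 48.9
grasp_force: 52.1
```

{"method": "apply_moves", "body": {
  "series": [
    [[0.4,-0.7,0.1,0,0,0],[0.4,-0.7,0.1,0,0,0],[0.4,-0.7,0.1,0,0,0],[0.4,-0.7,0.1,0,0,0],[0.4,-0.7,0.1,0,0,0]]
  ]
}}

```text
clock: 27.4
tcp_pos: [520.7, -227.2, 174.8]
tcp_rot: [-3.139, -0.004, -3.062]
force: [-0.3, 0.5, -1.0]
opening: 48.9
grasp_force: 52.1
```

{"method": "apply_moves", "body": {
  "series": [
    [[0.4,-0.7,0.1,0,0,0],[0.4,-0.7,0.1,0,0,0],[0.4,-0.7,0.1,0,0,0],[0.4,-0.7,0.1,0,0,0],[0.4,-0.7,0.1,0,0,0]]
  ]
}}

```text
clock: 28.02
tcp_pos: [486.3, -300.3, 165.2]
tcp_rot: [-3.139, -0.004, -3.062]
force: [-0.5, -0.2, -1.6]
opening: 48.8
grasp_force: 52.1
```

{"method": "apply_moves", "body": {
  "series": [
    [[0,0,0,0,0,0],[0,0,0,0,0,0]]
  ]
}}

```text
clock: 28.28
tcp_pos: [486.9, -299.1, 165.4]
tcp_rot: [-3.139, -0.004, -3.062]
force: [-0.2, 0.2, 0.4]
opening: 49.0
grasp_force: 52.1
```

```bash
cat > lv.py <<'E'
from plan import *
s=manip.get_state(); p=s['tcp_pos']; print(p,np.degrees(s['tcp_rot']),s['opening'])
c=cam('side'); P=cloud(c).reshape(-1,3); V=cv2.cvtColor(c['img'],cv2.COLOR_RGB2HSV).reshape(-1,3)
r=rot(s['tcp_rot']); L=(P-p)@r; L[:,0]*=-1   # x: toward cover rear, y left, z down
m=(abs(L[:,0])<55)&(abs(L[:,1])<32)&(L[:,2]>-40)&(L[:,2]<30)&(V[:,2]>120)&(V[:,1]<60)
q=L[m]; print(len(q),'x range',np.percentile(q[:,0],[1,99]).round(1))
for a,b in((-50,-30),(-30,-13),(13,30),(30,50)):
    k=(q[:,0]>a)&(q[:,0]<b); z=q[k,2]
    if k.sum()>5: print(a,b,k.sum(),'top z(down+)',np.percentile(z,[5,95]).round(1))
E
python3 lv.py
```

```text
[ 486.91359396 -299.07674748  165.35323022] [-179.84827913   -0.20412462 -175.44392029] 48.974127478566984
301 x range [-41.6  47.6]
-50 -30 42 top z(down+) [-22.3  -8.7]
-30 -13 74 top z(down+) [-21.1   3.6]
13 30 78 top z(down+) [-20.7   2.5]
30 50 85 top z(down+) [-20.8   2.5]
```

{"method": "apply_moves", "body": {
  "series": [
    [[0.1,-0.1,0.9,0,0.05,0],[0.1,-0.1,0.9,0,0,0],[0,0,0.9,0,0,0],[0,0,0.9,0,0,0],[0,0,0.9,0,0,0]]
  ]
}}

```text
clock: 28.95
tcp_pos: [482.3, -303.7, 73.8]
tcp_rot: [-3.139, -0.009, -3.062]
force: [-0.6, 0.5, -0.2]
opening: 48.8
grasp_force: 52.1
```

{"method": "apply_moves", "body": {
  "series": [
    [[0,0,0.9,0,0,0],[0,0,0.9,0,0,0],[0,0,0.7,0,0,0],[0,0,0,0,0,0],[0,0,0,0,0,0]]
  ]
}}

```text
clock: 29.58
tcp_pos: [482.5, -304.4, 26.0]
tcp_rot: [-3.138, -0.007, -3.062]
force: [0.1, -0.2, -0.9]
opening: 49.1
grasp_force: 52.1
```

{"method": "apply_moves", "body": {
  "series": [
    [[0,0,0.15,0,0,0],[0,0,0,0,0,0],[0,0,0,0,0,0]]
  ]
}}

```text
clock: 29.95
tcp_pos: [482.1, -304.1, 22.6]
tcp_rot: [-3.139, -0.008, -3.062]
force: [0.5, 0.7, -1.1]
opening: 49.1
grasp_force: 52.1
```

{"method": "apply_moves", "body": {
  "series": [
    [[0,0,0.1,0,0,0],[0,0,0,0,0,0],[0,0,0,0,0,0]]
  ]
}}

```text
clock: 30.32
tcp_pos: [482.0, -304.1, 20.3]
tcp_rot: [-3.139, -0.008, -3.062]
force: [0.6, -0.2, -1.6]
opening: 48.7
grasp_force: 52.1
```

{"method": "apply_moves", "body": {
  "series": [
    [[0,0,0.2,0,0,0],[0,0,0,0,0,0],[0,0,0,0,0,0]]
  ]
}}

```text
clock: 30.7
tcp_pos: [482.0, -304.1, 16.3]
tcp_rot: [-3.139, -0.008, -3.062]
force: [0.7, 0.8, 0.1]
opening: 48.7
grasp_force: 52.1
```

{"method": "apply_moves", "body": {
  "series": [
    [[0,0,0.1,0,0,0],[0,0,0,0,0,0],[0,0,0,0,0,0]]
  ]
}}

```text
clock: 31.08
tcp_pos: [482.0, -304.1, 14.3]
tcp_rot: [-3.139, -0.008, -3.062]
force: [0.1, -0.4, -0.7]
opening: 48.5
grasp_force: 52.2
```

{"method": "apply_moves", "body": {
  "series": [
    [[0,0,0.07,0,0,0],[0,0,0,0,0,0],[0,0,0,0,0,0]]
  ]
}}

```text
clock: 31.45
tcp_pos: [482.0, -304.2, 14.0]
tcp_rot: [-3.139, -0.008, -3.062]
force: [-4.9, 2.8, 6.3]
opening: 49.0
grasp_force: 53.0
```

{"method": "apply_moves", "body": {
  "series": [
    [[0,0,0.05,0,0,0],[0,0,0,0,0,0],[0,0,0,0,0,0]]
  ]
}}

```text
clock: 31.82
tcp_pos: [482.0, -304.3, 13.8]
tcp_rot: [-3.138, -0.008, -3.062]
force: [-7.5, 2.8, 12.2]
opening: 49.1
grasp_force: 53.6
```

Contact with the tray floor. I release and rise.

{"method": "apply_moves", "body": {
  "series": [
    [[0,0,0,0,0,0],[0,0,0,0,0,0],[0,0,0,0,0,0],[0,0,0,0,0,0],[0,0,-0.3,0,0,0]]
  ],
  "claw": -0.75
}}

```text
clock: 32.45
tcp_pos: [481.7, -303.8, 17.6]
tcp_rot: [-3.14, -0.009, -3.062]
force: [-0.1, -0.6, -0.3]
opening: 74.9
grasp_force: 0.0
```

{"method": "apply_moves", "body": {
  "series": [
    [[0,0,-0.8,0,0,0],[0,0,-1,0,0,0],[0,0,-1,0,0,0],[0,0,-1,0,0,0],[0,0,-1,0,0,0]]
  ]
}}

```text
clock: 33.08
tcp_pos: [483.0, -303.9, 116.1]
tcp_rot: [-3.138, -0.007, -3.062]
force: [-0.0, -0.2, -0.1]
opening: 74.6
grasp_force: 0.0
```

{"method": "apply_moves", "body": {
  "series": [
    [[0.5,0,-1,0,0,0],[0.5,0,-1,0,0,0],[0.5,0,-1,0,0,0],[0.5,0,-1,0,0,0],[0,0,0,0,0,0]]
  ]
}}

```text
clock: 33.7
tcp_pos: [443.6, -307.3, 196.7]
tcp_rot: [-3.136, -0.005, -3.063]
force: [1.3, 0.1, 0.4]
opening: 74.8
grasp_force: 0.0
```

```bash
python3 - <<'E'
from plan import *
c=cam('side'); im=c['img']
cv2.imwrite('pics/end.png',np.vstack([cv2.resize(im[165:235,315:415],None,fx=4,fy=4),cv2.resize(im[320:400,270:400],(400,246))])[...,::-1])
P=cloud(c); m=np.zeros(P.shape[:2],bool); m[180:225,330:395]=1
q=P[m]; d=(q[:,:2]-[484,-304]); k=(abs(d)<55).all(1)&(q[:,2]>20)&(q[:,2]<50); q=q[k]
A=np.c_[q[:,:2]-q[:,:2].mean(0),np.ones(len(q))]; z=np.median(q[:,2]); t=abs(q[:,2]-z)<6
print(len(q),q.mean(0).round(1),z,np.linalg.lstsq(A[t],q[t,2],rcond=None)[0])
s=manip.get_state(); print(s['tcp_pos'],s['clock'])
E
```

```text
340 [ 483.2 -296.3   31.7] 32.722198948532764 [-3.45488331e-03 -3.18425930e-02  3.28053411e+01]
[ 443.53831448 -306.91943211  195.04545021] 33.75
```

View pics/end.png

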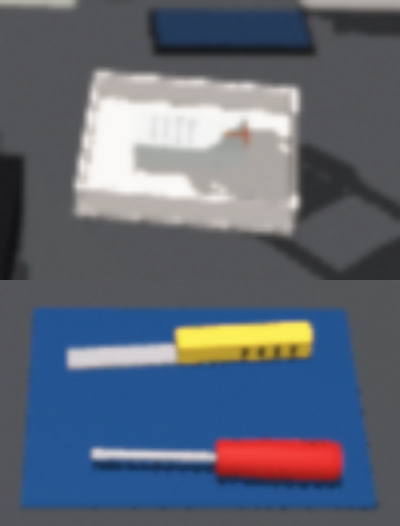

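The cover lies flat in the tray with the T mark up, top at z ≈ 32.5 (upper crop 200,135). The tool lies flat on the mat (lower crop 240,340). I hand the job in.

```bash
python3 -c "
from bench import manip
print(manip.sign_off())"
```

```text
the job is handed in; nothing more can be done
None
```

I pried the cover loose with the tool, put the tool back on the mat, set the cover flat and right way up in the tray, and handed the job in at about 34 s; sign-off returned no verdict.

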